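Wipe the water filter's deck and unlock its unmarked cap

TASK

Use the scraper block, not the fingers, to wipe the three nutshell chips off the water filter's deck onto the table while the filter is still closed, then let go of the scraper. Now open the filter: its blue cap unlocks with part of a turn, but which way is not marked and differs from filter to filter, so try one way and, if it stops hard, the other. Lift the cap straight off, about 10 cm above the neck, and finish while the gripper still holds it there, motionless; the chips stay on the table, the scraper rests, let go, on the deck or table, and the other things are left undisturbed.

Things in the scene. Friction and masses are not known exactly. Their poses are not given: they have to be found in the camera images.
- filter_unit: counter-top water filter, fixed: a flat white deck 170 mm (its x) x 200 mm (its y), top 30 mm above the table, no rims. Origin on the table under the deck's centre; at yaw 0 x points away from the robot. On its +y half, at local (0, +55 mm), stands the capped neck in a grey collar 60 mm wide, 17 mm tall. A hose tail sticks 20 mm out of its +y side
- strip (a point): centre of the bare steel strip flush with the deck, 30 mm above the table, at local (0, -50 mm) of the filter: 166 mm long along the filter's x, 92 mm wide along its y; the chips and the scraper stand on it
- neck (a point): point on the neck's vertical axis, 50 mm above the table: the cap's origin lies here while it is seated. The cap turns about this axis with almost no resistance up to a stop, and once unlocked lifts straight up, clear of the neck after 25 mm
- cap: ribbed blue round cap, white disc on top, 56 mm wide, 36 mm tall, 70 g; origin at the centre of its lower rim, z up. Bayonet: locked, it lifts no more than 2 mm. Turned the right way by 55 to 85 degrees it is free; the wrong way it stops hard after 5 to 20 degrees. The right way (clockwise or not) differs from start to start and cannot be seen
- scraper: scraper block: black rubber foot 30 mm (its x) x 76 (its y) x 18, pale wooden grip 22 x 72 on it, 60 mm tall in all, 140 g; origin at the centre of its underside, z up. Stands on the steel strip near its far (+x) end, behind the chips, long side (y) across the strip; grip it from above across the 22 mm
- chip_0: loose brown nutshell chip, a flat dome 22 mm across and 9 mm tall, 12 g, lying on the steel strip; origin at the centre of its flat underside
- chip_1: loose brown nutshell chip, a flat dome 22 mm across and 9 mm tall, 12 g, lying on the steel strip; origin at the centre of its flat underside
- chip_2: loose brown nutshell chip, a flat dome 22 mm across and 9 mm tall, 12 g, lying on the steel strip; origin at the centre of its flat underside
- bottle_3: clear water bottle with blue cap, 80 mm wide, 270 tall, back right; bystander, origin under its centre
- glass_2: drinking glass, 84 mm wide, 87 tall, front left; bystander, origin under its centre
- carton_1: drink carton with a straw, 44 x 59 x 195 mm, front right; bystander, origin under its centre
- spice_red: spice jar with red lid, 45 mm wide, 109 tall, back left; bystander, origin under its centre
- spice_black: spice jar with black lid, 40 mm wide, 102 tall, back left; bystander, origin under its centre
- flat_box: flat pale box, 64 x 127 x 22 mm, lying at the back; bystander, origin under its centre
- green_pot: small round pot with green lid, 71 mm wide, 55 tall, at the back; bystander, origin under its centre
There are look-alikes about, which are no part of the job. Of the things like the cap, leave any that is pink; of the rest the larger one is meant.

How it is judged:
On the way:
1. all three chips are off the deck, the scraper is in the gripper, the cap is still on its neck (height (world z) of each of chip_0, chip_1, chip_2 below 0.02 m and contact force between the fingers and scraper above 0.5 N and distance between cap and neck below 0.008 m), for 0.1 s.
At the end, for the whole second after the job is handed in: The gripper holds the cap (over 1 N) still (under 3 cm/s), 5 cm or more above its seat and touching neither filter nor scraper; all chips lie on the table, below the deck (origins lower than 20 mm); the scraper is let go and at rest on table or deck (height (world z) of chip_0 between -0.02 and 0.02 m and height (world z) of chip_1 between -0.02 and 0.02 m and height (world z) of chip_2 between -0.02 and 0.02 m and z of cap in the frame of filter_unit above 0.1 m and contact force between the fingers and cap above 1 N and contact force between cap and filter_unit below 0.1 N and contact force between each of cap, the arm, the fingers and scraper below 0.1 N and linear speed of each of cap, scraper below 0.03 m/s and height (world z) of scraper between -0.02 and 0.06 m); the arm keeps its last pose, push and grip.
It fails at once if the fingers touch a chip (over 0.5 N) (contact force between the fingers and chip_0 above 0.5 N or contact force between the fingers and chip_1 above 0.5 N or contact force between the fingers and chip_2 above 0.5 N).
It fails at once if a chip, or the scraper, falls off the table (height (world z) of any of chip_0, chip_1, chip_2, scraper below -0.03 m).
It fails at once if a bystander is moved by more than 3 cm (distance of any of bottle_3, glass_2, carton_1, spice_red, spice_black, flat_box, green_pot from where it was at the start of the episode above 0.03 m).
It also fails if it takes over 58 s, if anything falls off the work surface, if the arm or the gripper's body presses on something with over 40 N, if the wrist force passes 120 N, or if a joint passes its speed limit or range.

ROBOT

A 6-joint arm with a two-finger parallel gripper is mounted at the origin on a cart in front of the work surface, level with it; the furniture and walls round the work are solid. World frame = base frame: x ahead of the robot, y to its left, z up, the work surface at z = 0. Lengths are in m, angles in rad, forces in N, time in s.
With the tool pointing down it reaches from about 0.375 to 0.975 m from the base axis. Payload 3.8 kg.
Tool frame: the origin (TCP) lies midway between the tips of the shut fingers; the grasp point (between the pads) lies 19 mm behind it; z points along the fingers, y is the line along which they close (so a half turn about z gives the same grasp; the last joint's range is limited). The gripper opens to 85 mm and grips with 20 to 120 N. Pads are 22 mm wide; open, the fingers measure 114 mm over their backs; the gripper's body (76 mm by 85 mm) begins 54 mm behind the grasp point. The pads swing forward as they close: fully open they stand 13 mm farther back than shut.
Start: joints at [1.079, 0.264, 1.604, -0, 1.274, -0.037], TCP at [0.297, 0.606, 0.231] pointing down, gripper open.
Joint ranges: [-2.63, 2.63], [-0.94, 2.18], [0.31, 2.57], [-1.31, 4.45], [0, 2.66], [-2.55, 2.55]. Speed limits (rad/s): [2.57, 2.57, 3.14, 3.14, 3.14, 3.14].

INTERFACE

Orientations are given as a rotation vector (axis times angle).
In Python, from workcell import status, read_camera, workorder, masks_of gives the robot as it stands.
- The arm moves only by the tool drive_tool, never from a script. Its argument "rows" is a list of rows, each a list of 7 numbers: the turn, a rotation vector about the tool's x, y, z in degrees, then the shift along the tool's x, y, z in m, then the opening, from 0 (shut) to 1 (fully open). In form: [[ax, ay, az, tx, ty, tz, claw], ...]. A call has 1 to 8 rows; each row shifts and turns the commanded pose from where the row before left it, along the tool's axes as they then stand; what a row does not reach is not made up. A row lasts 1/12 s, in which the tool goes at most 41.7 mm and 7.16 degrees, less where a joint would pass 70% of its speed; a pose out of reach is approached as far as the arm can. A call is refused whole if a number of a shift passes 0.0417 or a number of a turn 7.16, either way. A call with a gripper value outside its range is refused whole. The fingers move at their own pace and stop on an object; "force" is the grip in N (left out, the last holds). Time passes only in rows, so rows that do not move let the fingers close. It gives the time, the measured TCP pose, the force, the opening and the grip force at its end, in the units of the state.
- status.read_state(): the state, without advancing time (a new reading comes with each control period).
- read_camera(name): name is "scene" or "top" or "wrist"; returns a dict with "color" (420x560x3 uint8, red, green, blue), "intrinsics" (3x3 intrinsics, pixels), "world_from_camera" (4x4, takes a point from camera to world coordinates); the wrist camera has in their place "mount" (4x4, takes a point from camera to tool coordinates, whose origin is the TCP and whose axes are the flange's). Camera axes: x right, y up, looking along -z (the intrinsics and any distortion apply to the point x, -y, -z); pixel columns grow to the right and rows downward; lengths in m; the calibration is good to about 2 mm. The wrist camera is an equidistant fisheye: a pixel r from the principal point sees the ray r / f radians off the axis. A picture is of the moment at which its call begins: read the wrist's pose just before it. There is no depth.
- workorder.finish_job(): hands the job in; it is judged then, once.
Trained networks look in a picture, given as the dict that the camera call returned (one of the last four; its "shot" number tells which), for a name from the list of things; names that differ only in an ending like _2 or _b are one class to them, and where a whole thing is asked for, a point or a joint stands for the part that bears it (a point fixed in the world has none). Each returns a list of dicts, best first, with "score" (0 to 1); they miss things now and then, are a little off and sometimes report something else, mostly with a low value. They report only what shows in the picture. A call takes as long as a camera call. They do not tell look-alikes from the thing itself.
- masks_of(picture, name): "mask" (420x560 bool, what is visible of it) and "bbox" ([left, top, right, bottom] in pixels, round what is visible of it).
The state is a dict: "time": time; "q": joint angles; "joint_vel": joint speeds; "joint_torque": joint torques, N m; "tool_pos": TCP position; "tcp_rot": TCP orientation; "wrist_force": force on the tool from outside, world axes, zero at the start; "torque": the same for the moment, N m; "width": opening from 0.0 (shut) to 1.0 (fully open); "grip_force": force on a finger pad.
Only numpy, scipy, OpenCV 4.12 (cv2) and the standard library are available. Lean on these libraries where they do the work, as an engineer would, in place of code of your own. Each camera call takes 0.05 s, during which the arm holds its last target. There are 200 camera calls.

## Working session

There is one attempt and no reset: what is moved stays moved. The work goes in short steps, Python scripts to look and compute and a tool call to move; the robot and the scene stay as the last step left them, time stands still between calls to the robot, and variables do not carry over. Pictures are saved under pics/ and viewed, at most 10 in all, crops included, and the job is handed in when it is done.

Besides the shell and the picture viewer there is one more tool, called after "Call:" as a command line: name --pt "numbers of a row" for each row, then --argument value for the rest. drive_tool: Moves the arm, as the interface text tells. Its arguments: {"type":"object","properties":{"rows":{"type":"array"},"force":{"type":"number"}},"required":["rows"]}

```bash
mkdir -p pics
cat > h.py <<'E'
import numpy as np, cv2
from scipy.spatial.transform import Rotation as R
from workcell import status, read_camera, workorder, masks_of
def save(p,n): cv2.imwrite('pics/'+n,p['color'][:,:,::-1])
def ray(p,u,v):
    K=np.array(p['intrinsics']);T=np.array(p['world_from_camera'])
    d=np.array([(u-K[0,2])/K[0,0],-(v-K[1,2])/K[1,1],-1.])
    return T[:3,3],T[:3,:3]@d
def onz(p,u,v,z):
    o,d=ray(p,u,v); return o+d*(z-o[2])/d[2]
def proj(p,X):
    K=np.array(p['intrinsics']);T=np.array(p['world_from_camera'])
    c=T[:3,:3].T@(np.array(X)-T[:3,3]); return K[0,2]+K[0,0]*c[0]/-c[2],K[1,2]-K[1,1]*c[1]/-c[2]
def st():
    s=status.read_state(); print({k:np.round(v,3).tolist() for k,v in s.items() if k not in('joint_vel','joint_torque')}); return s
E
python3 - <<'E'
from h import *
st()
a=read_camera('top');b=read_camera('scene')
save(a,'top.png');save(b,'scene.png')
for nm,p in(('top',a),('scene',b)):
    print(nm,p['intrinsics'],np.round(p['world_from_camera'],3).tolist())
    for n in['filter_unit','cap','scraper','chip_0']:
        for m in masks_of(p,n)[:5]:
            v,u=np.nonzero(m['mask']); (c,(w,h),an)=cv2.minAreaRect(np.c_[u,v].astype(np.float32))
            print(nm,n,round(m['score'],2),m['bbox'],np.round([u.mean(),v.mean()],1),len(u),np.round([*c,w,h,an],1))
E
```

```text
{'time': 0.0, 'q': [1.079, 0.265, 1.605, -0.0, 1.274, -0.037], 'tool_pos': [0.296, 0.606, 0.23], 'tcp_rot': [-0.708, -3.06, 0.003], 'wrist_force': [0.671, -0.288, -0.836], 'torque': [0.001, 0.034, 0.007], 'grip_force': 0.0, 'width': 1.0}
top [[421.31329939   0.         280.25830917]
 [  0.         421.31329939 213.10429137]
 [  0.           0.           1.        ]] [[-0.014, 0.994, -0.11, 0.43], [-1.0, -0.012, 0.019, -0.001], [0.018, 0.111, 0.994, 0.934], [0.0, 0.0, 0.0, 1.0]]
top filter_unit 0.66 [158.7, 192.2, 264.6, 268.8] [216.3 233.9] 5876 [212. 231.  78. 102.  90.]
top cap 0.84 [174.8, 156.1, 190.0, 175.4] [184.  165.8] 280 [184.  165.5  19.1  16.3  45. ]
top cap 0.83 [169.4, 217.5, 202.8, 243.0] [186.  229.6] 665 [186.3 229.6  29.4  27.5  18.4]
top cap 0.83 [286.0, 285.7, 311.1, 312.0] [297.8 297.6] 597 [298.  297.5  27.   26.   90. ]
top cap 0.37 [159.7, 191.8, 264.9, 274.5] [216.1 233.8] 6051 [212.4 231.2  79.  102.2  89.2]
top scraper 0.79 [219.5, 191.8, 258.1, 210.0] [237.2 200.4] 589 [236.6 200.5  37.6  16.5   3. ]
top scraper 0.18 [241.7, 227.6, 249.3, 240.7] [245.3 233
[... 264 characters left out ...]
]] [[0.569, 0.459, -0.682, -0.097], [-0.822, 0.314, -0.475, -0.453], [-0.004, 0.831, 0.556, 0.576], [0.0, 0.0, 0.0, 1.0]]
scene filter_unit 0.93 [167.3, 172.2, 284.2, 243.0] [225.5 209.2] 3999 [226.4 204.2 102.7  64.1  25.7]
scene cap 0.86 [230.4, 254.1, 259.9, 287.8] [245.9 271.3] 909 [246.  271.5  33.   30.   90. ]
scene cap 0.82 [193.2, 168.5, 219.8, 191.5] [205.6 178.7] 592 [205.5 178.5  25.   25.   90. ]
scene cap 0.64 [236.5, 164.0, 247.6, 179.8] [240.6 171. ] 122 [241.5 171.5  11.   13.    0. ]
scene scraper 0.68 [242.0, 168.2, 279.4, 204.1] [259.5 184.1] 840 [260.  184.4  37.5  27.6  20.6]
scene chip_0 0.57 [221.4, 212.1, 230.9, 217.9] [224.8 214.9] 53 [225.  214.5   7.    8.   90. ]
```

Run:
```python
import cv2,numpy as np
a=cv2.imread('pics/top.png');b=cv2.imread('pics/scene.png')
cv2.imwrite('pics/ta.png',cv2.resize(a[145:315,140:340],(800,680),interpolation=cv2.INTER_CUBIC)[:600])
```

```text
(no output)
```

View pics/top.png

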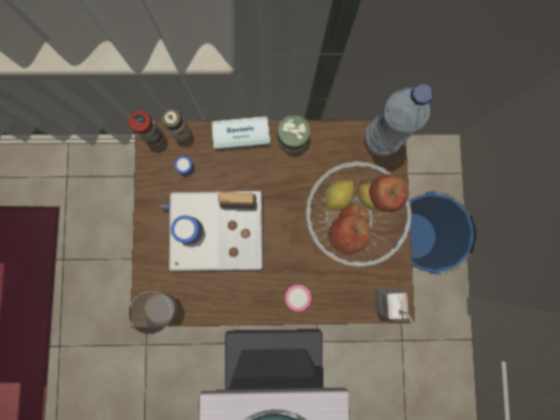

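View pics/ta.png

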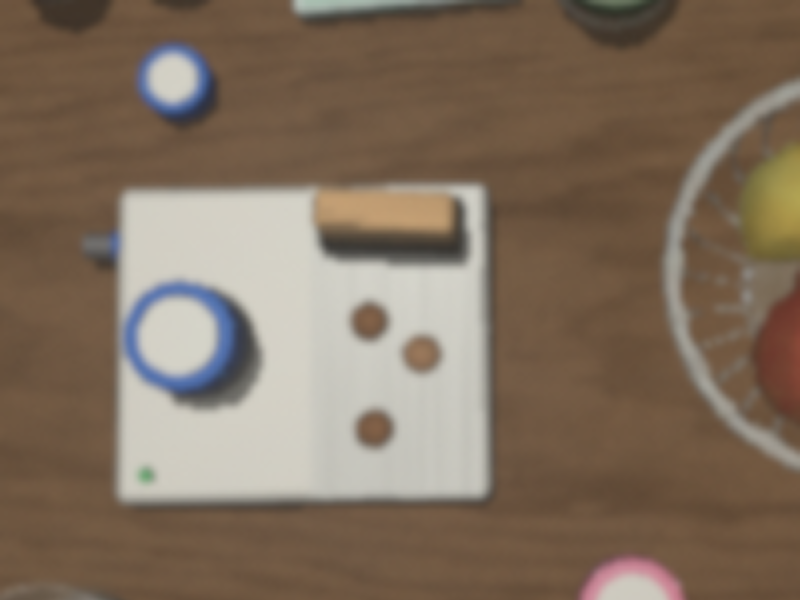

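View pics/scene.png

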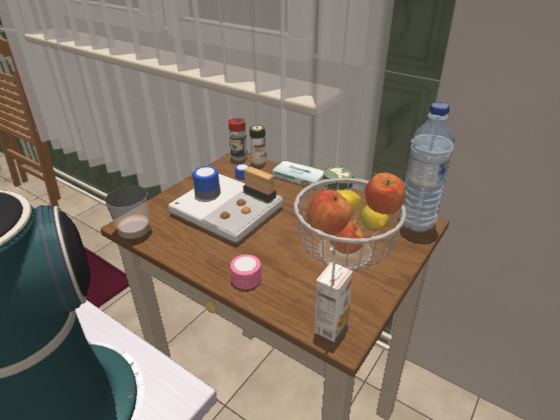

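The top picture shows the deck at px (170–262, 192–270) and the blue cap at (186,230). The scraper is at the far end of the strip (237,200), with the chips at about (232,225), (245,233) and (233,252). The small blue cap at (184,166) and the pink one at (298,297) are look-alikes.

Run:
```python
from h import *
a=read_camera('top');b=read_camera('scene')
c=[onz(a,140+x/4,145+y/4,.03)[:2] for x,y in((120,190),(487,185),(490,498),(118,500))]
c=np.array(c);print('corners FL FR NR NL',c.round(4).tolist(),'ctr',c.mean(0))
print('edges y(x dir)',[np.degrees(np.arctan2(*(c[i]-c[j])[::-1])) for i,j in((0,3),(1,2),(0,1),(3,2))],[np.linalg.norm(c[i]-c[j]) for i,j in((0,3),(1,2),(0,1),(3,2))])
for x,y in((369,320),(421,353),(374,429)): print('chip',onz(a,140+x/4,145+y/4,.037)[:2])
print('cap top ctr',onz(a,140+179/4,145+336/4,.086)[:2])
print('cap scene',onz(b,206,173.5,.086)[:2])
for x,y in((316,190),(460,190),(456,236),(316,228)): print('scraper top',onz(a,140+x/4,145+y/4,.09)[:2])
print('scraper foot near edge', [onz(a,140+x/4,145+y/4,.03)[:2] for x,y in((325,255),(465,262))])
print('table near',onz(a,280,325,0)[:2],'pink',onz(a,298,297,.05)[:2],'small cap',onz(a,184,166,.02)[:2],'carton',onz(a,397,305,.195)[:2],'glass',onz(a,160,311,.0)[:2])
print('basket',onz(a,307,213,.1)[:2],'spice',onz(a,184,125,.1)[:2])
```

```text
corners FL FR NR NL [[0.5781, 0.2195], [0.5787, 0.0213], [0.4103, 0.0213], [0.4121, 0.2181]] ctr [0.49477995 0.12001859]
edges y(x dir) [np.float64(0.4780174847392633), np.float64(0.012299036765135045), np.float64(90.1502683288257), np.float64(89.47472354885348)] [np.float64(0.16606945188344982), np.float64(0.16838788869446314), np.float64(0.19817168665470286), np.float64(0.1968299247313467)]
chip [0.50539781 0.08463534]
chip [0.48743655 0.05704834]
chip [0.44750652 0.08208321]
cap top ctr [0.49442708 0.17523803]
cap scene [0.4908574  0.17109339]
scraper top [0.5672027  0.10623449]
scraper top [0.56638624 0.03351633]
scraper top [0.54292226 0.03570889]
scraper top [0.54781738 0.1061971 ]
scraper foot near edge [array([0.54143642, 0.10892292]), array([0.53673131, 0.03354271])]
table near [ 0.28981714 -0.01479361] pink [ 0.35327334 -0.05204636] small cap [0.63846618 0.19207863] carton [ 0.34955427 -0.21496503] glass [0.32378304 0.24449289]
basket [ 0.52224171 -0.0701996 ] spice [0.70509429 0.17615001]
```

Call:
drive_tool --pt "0 0 7 0 0 0 1" --pt "0 0 7 0 0 0 1" --pt "0 0 7 0 0 0 1" --pt "0 0 7 0 0 0 1" --pt "0 0 7 0 0 0 1" --pt "0 0 7 0 0 0 1" --pt "0 0 7 0 0 0 1" --pt "0 0 7 0 0 0 1" --force 40

```text
time: 1.27
tool_pos: [0.2965, 0.6064, 0.2313]
tcp_rot: [-2.069, -2.364, -0.0]
wrist_force: [-0.8, 0.3, 0.5]
width: 1.003
grip_force: 0.0
```

Call:
drive_tool --pt "0 0 5 0 0 0 1" --pt "0 0 5 0 0 0 1" --pt "0 0 0 -0.035 0.015 0 1" --pt "0 0 0 -0.035 0.02 0 1" --pt "0 0 0 -0.035 0.02 0 1" --pt "0 0 0 -0.035 0.02 0 1" --pt "0 0 0 -0.035 0.02 0 1" --pt "0 0 0 -0.035 0.02 0 1"

```text
time: 1.93
tool_pos: [0.4044, 0.3908, 0.2316]
tcp_rot: [2.26, 2.182, 0.001]
wrist_force: [1.2, 0.1, 0.7]
width: 1.002
grip_force: 0.0
```

Call:
drive_tool --pt "0 0 0 -0.04 0.02 0 1" --pt "0 0 0 -0.04 0.02 0 1" --pt "0 0 0 -0.04 0.02 0 1" --pt "0 0 0 -0.04 0.02 0 1" --pt "0 0 0 -0.04 0.02 0 1" --pt "0 0 0 -0.04 0.02 0 1" --pt "0 0 0 -0.04 0.02 0 1" --pt "0 0 0 -0.02 0.0 0 1"

```text
time: 2.6
tool_pos: [0.5267, 0.1031, 0.2318]
tcp_rot: [2.262, 2.176, 0.001]
wrist_force: [1.3, 0.8, 0.9]
width: 0.999
grip_force: 0.0
```

Call:
drive_tool --pt "0 0 0 -0.015 0.015 0.02 1" --pt "0 0 0 -0.008 0.013 0.025 1" --pt "0 0 0 0 0 0.025 1" --pt "0 0 0 0 0 0 1" --pt "0 0 0 0 0 0 1"

```text
time: 3.02
tool_pos: [0.5498, 0.0827, 0.1598]
tcp_rot: [-2.26, -2.179, 0.005]
wrist_force: [0.2, -0.2, 0.7]
width: 1.002
grip_force: 0.0
```

Run:
```python
from h import *
s=st(); p=read_camera('wrist'); save(p,'w1.png'); print(p['intrinsics'],np.round(p['mount'],3).tolist())
f=np.array(p['intrinsics']);M=np.array(p['mount'])
Rt=R.from_rotvec(s['tcp_rot']).as_matrix()
def won(u,v,z):
    x,y=u-f[0,2],v-f[1,2]; r=np.hypot(x,y); t=r/f[0,0]
    d=np.array([x/r*np.sin(t),-y/r*np.sin(t),-np.cos(t)])
    o=Rt@M[:3,3]+s['tool_pos']; d=Rt@M[:3,:3]@d
    return (o+d*(z-o[2])/d[2])[:2]
for n,z in(('scraper',.09),('chip_0',.037),('cap',.086)):
    for m in masks_of(p,n)[:4]:
        v,u=np.nonzero(m['mask']); print(n,round(m['score'],2),m['bbox'],won(u.mean(),v.mean(),z).round(4),(lambda r:[won(*q,z).round(4).tolist() for q in cv2.boxPoints(r)])(cv2.minAreaRect(np.c_[u,v].astype(np.float32))))
```

```text
{'time': 3.017, 'q': [0.104, 0.099, 1.934, 0.0, 1.113, 0.141], 'tool_pos': [0.55, 0.083, 0.16], 'tcp_rot': [-2.26, -2.179, 0.005], 'wrist_force': [0.163, -0.159, 0.723], 'torque': [0.002, -0.021, -0.033], 'grip_force': 0.0, 'width': 1.002}
[[325.1922621    0.         278.03158687]
 [  0.         325.1922621  208.52095879]
 [  0.           0.           1.        ]] [[-0.0, 0.945, 0.327, 0.085], [1.0, 0.0, -0.0, -0.0], [-0.0, 0.327, -0.945, -0.143], [0.0, 0.0, 0.0, 1.0]]
scraper 0.66 [271.0, 163.8, 311.1, 276.6] [0.5572 0.0866] [[0.5463, 0.1241], [0.5704, 0.1233], [0.5699, 0.0398], [0.5426, 0.0409]]
chip_0 0.9 [158.9, 189.7, 181.3, 214.9] [0.4513 0.0855] [[0.4362, 0.0868], [0.4524, 0.0996], [0.4651, 0.0847], [0.4492, 0.0714]]
chip_0 0.89 [203.7, 213.0, 223.5, 238.5] [0.4903 0.0605] [[0.4812, 0.0709], [0.5012, 0.0703], [0.4992, 0.0501], [0.4786, 0.0505]]
chip_0 0.63 [217.8, 186.0, 239.1, 207.1] [0.5075 0.0887] [[0.4985, 0.0987], [0.5184, 0.0979], [0.517, 0.0781], [0.4966, 0.0789]]
chip_0 0.36 [398.1, 391.4, 419.3, 420.0] [ 0.7269 -0.2337] [[0.6981, -0.1978], [0.7222, -0.1939], [0.7537, -0.2729], [0.7262, -0.2767]]
cap 0.73 [92.6, 284.2, 140.2, 326.1] [0.3999 0.0064] [[0.359, -0.0018], [0.4116, 0.0391], [0.4327, 0.0104], [0.3818, -0.0353]]
cap 0.63 [354.2, 49.0, 404.5, 90.1] [0.6199 0.1882] [[0.604, 0.2028], [0.6367, 0.2048], [0.6361, 0.1745], [0.6033, 0.1733]]
cap 0.62 [122.0, 17.5, 314.2, 260.5] [0.5121 0.1377] [[0.4409, 0.2348], [0.5749, 0.2263], [0.5812, 0.0548], [0.4258, 0.048]]
cap 0.56 [154.6, 52.5, 241.2, 129.3] [0.4987 0.1771] [[0.4561, 0.1869], [0.5065, 0.216], [0.5367, 0.1696], [0.4882, 0.1383]]
```

View pics/w1.png

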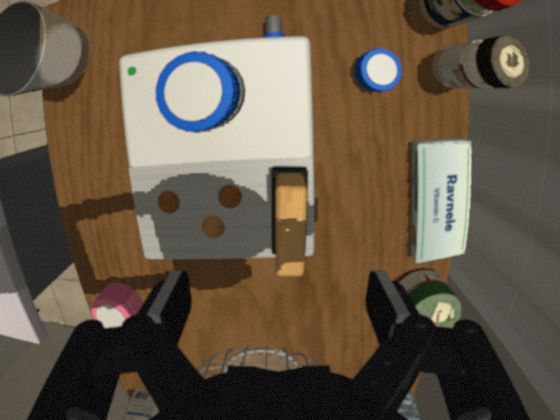

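Call:
drive_tool --pt "0 0 0 -0.005 0.004 0.0 0.55" --pt "0 0 0 -0.005 0.003 0.015 0.55" --pt "0 0 0 0 0 0.025 0.55" --pt "0 0 0 0 0 0.025 0.55" --pt "0 0 0 0 0 0.02 0.55" --pt "0 0 0 0 0 0.015 0.55" --pt "0 0 0 0 0 0 0.55"

```text
time: 3.8
tool_pos: [0.5557, 0.0725, 0.0586]
tcp_rot: [-2.258, -2.18, 0.006]
wrist_force: [-0.2, 0.4, -0.5]
width: 0.549
grip_force: 0.0
```

Call:
drive_tool --pt "0 0 0 0 0 0 0.3" --pt "0 0 0 0 0 0 0.1" --pt "0 0 0 0 0 0 0" --pt "0 0 0 0 0 0 0" --pt "0 0 0 0 0 0 0" --force 40

```text
time: 4.22
tool_pos: [0.5592, 0.0729, 0.0629]
tcp_rot: [2.26, 2.18, 0.003]
wrist_force: [-0.4, -0.1, 3.4]
width: 0.255
grip_force: 42.7
```

Call:
drive_tool --pt "0 0 -1 0 -0.005 0 0" --pt "0 0 -1.2 0 -0.01 0 0" --pt "0 0 0 0 -0.012 0 0" --pt "0 0 0 0 -0.012 0 0" --pt "0 0 0 0 -0.012 0 0" --pt "0 0 0 0 -0.012 0 0" --pt "0 0 0 0 -0.01 0 0" --pt "0 0 0 0 -0.005 0 0"

```text
time: 4.88
tool_pos: [0.4803, 0.0732, 0.0628]
tcp_rot: [2.216, 2.222, 0.006]
wrist_force: [11.6, -0.4, -1.1]
width: 0.255
grip_force: 42.4
```

Run:
```python
from h import *
st(); a=read_camera('top');b=read_camera('scene')
save(b,'s2.png')
A=cv2.resize(a['color'][170:320,130:330],(560,420));cv2.imwrite('pics/c2.png',np.hstack([A,cv2.resize(b['color'][130:300,130:350],(560,433))[:420]])[:,:,::-1])
i=cv2.imread('pics/c2.png');cv2.imwrite('pics/c2.png',cv2.resize(i,(800,300)))
```

```text
{'time': 4.883, 'q': [0.1, 0.078, 2.161, -0.0, 0.898, 0.097], 'tool_pos': [0.48, 0.073, 0.063], 'tcp_rot': [2.216, 2.222, 0.006], 'wrist_force': [11.616, -0.396, -1.137], 'torque': [-0.033, -0.601, 0.062], 'grip_force': 42.395, 'width': 0.255}
```

View pics/c2.png

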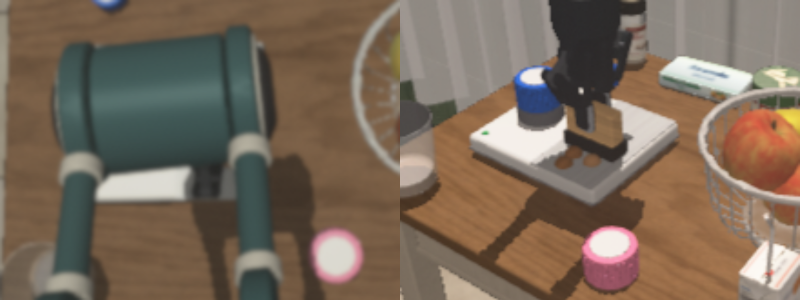

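The scraper is pushing all the chips ahead of it, and they sit at its foot at about (575,158) in the right half. I'll continue the sweep.

Call:
drive_tool --pt "0 0 0 0 -0.006 0 0" --pt "0 0 0 0 -0.01 0 0" --pt "0 0 0 0 -0.01 0 0" --pt "0 0 0 0 -0.01 0 0" --pt "0 0 0 0 -0.01 0 0" --pt "0 0 0 0 -0.01 0 0" --pt "0 0 0 0 -0.008 0 0"

```text
time: 5.57
tool_pos: [0.417, 0.0731, 0.0628]
tcp_rot: [2.216, 2.222, 0.006]
wrist_force: [9.4, 1.3, -1.6]
width: 0.249
grip_force: 42.4
```

Call:
drive_tool --pt "0 0 0 0 -0.007 0 0" --pt "0 0 0 0 -0.006 0 0" --pt "0 0 0 0 -0.004 0 0" --pt "0 0 0 0 0 0 0" --pt "0 0 0 0 0 0 0" --pt "0 0 0 0 0 0 0"

```text
time: 6.07
tool_pos: [0.3996, 0.0729, 0.0626]
tcp_rot: [2.217, 2.223, 0.004]
wrist_force: [2.3, 0.3, 10.8]
width: 0.247
grip_force: 43.9
```

Run:
```python
from h import *
st(); a=read_camera('top');b=read_camera('scene')
for p,n in((a,'t'),(b,'s')):
    for m in masks_of(p,'chip_0')[:5]:
        v,u=np.nonzero(m['mask']);print(n,round(m['score'],2),u.mean().round(),v.mean().round(),len(u),onz(p,u.mean(),v.mean(),.005)[:2])
A=cv2.resize(a['color'][220:320,170:330],(672,420));cv2.imwrite('pics/c3.png',cv2.resize(np.hstack([A,cv2.resize(b['color'][150:290,140:300],(480,420))])[:,:,::-1],(800,292)))
```

```text
{'time': 6.067, 'q': [0.119, -0.077, 2.316, -0.0, 0.899, 0.117], 'tool_pos': [0.4, 0.073, 0.063], 'tcp_rot': [2.217, 2.223, 0.004], 'wrist_force': [2.278, 0.26, 10.842], 'torque': [0.006, -0.739, -0.01], 'grip_force': 43.913, 'width': 0.247}
s 0.67 258.0 144.0 604 [0.7974911  0.26522089]
s 0.55 217.0 242.0 54 [0.39379537 0.06119807]
s 0.42 203.0 237.0 42 [0.3899157  0.09530021]
```

View pics/c3.png

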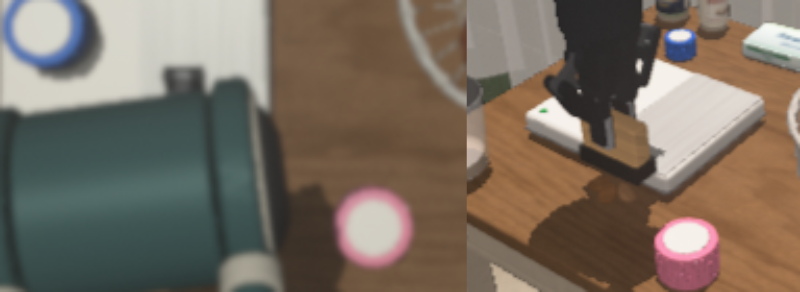

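Call:
drive_tool --pt "0 0 0 0 0 -0.01 0" --pt "0 0 0 0 0 -0.02 0" --pt "0 0 0 0 0.01 -0.02 0" --pt "0 0 0 0 0.025 -0.01 0" --pt "0 0 0 0 0.02 0 0" --pt "0 0 0 0 0.005 0 0" --pt "0 0 0 0 0 0 0" --pt "0 0 0 0 0 0 0"

```text
time: 6.93
tool_pos: [0.4557, 0.0727, 0.1195]
tcp_rot: [-2.216, -2.221, 0.007]
wrist_force: [-0.4, 0.5, -1.0]
width: 0.249
grip_force: 42.5
```

Run:
```python
from h import *
st(); a=read_camera('wrist');b=read_camera('scene')
save(a,'w4.png')
for p,n in((a,'w'),(b,'s')):
    for m in masks_of(p,'chip_0')[:5]:
        v,u=np.nonzero(m['mask']);print(n,round(m['score'],2),u.mean().round(),v.mean().round(),len(u),n=='s' and onz(p,u.mean(),v.mean(),.005)[:2])
cv2.imwrite('pics/c4.png',np.hstack([cv2.resize(a['color'],(400,300)),cv2.resize(b['color'][190:270,170:280],(400,300),interpolation=cv2.INTER_CUBIC)])[:,:,::-1])
```

```text
{'time': 6.933, 'q': [0.104, -0.038, 2.157, 0.0, 1.029, 0.102], 'tool_pos': [0.456, 0.073, 0.119], 'tcp_rot': [-2.216, -2.221, 0.007], 'wrist_force': [-0.412, 0.497, -1.035], 'torque': [0.017, 0.009, 0.019], 'grip_force': 42.481, 'width': 0.249}
w 0.96 189.0 206.0 383 False
w 0.84 196.0 182.0 531 False
w 0.73 203.0 221.0 350 False
s 0.56 217.0 243.0 52 [0.39343881 0.06032217]
s 0.47 208.0 243.0 73 [0.38302063 0.07579666]
```

View pics/c4.png

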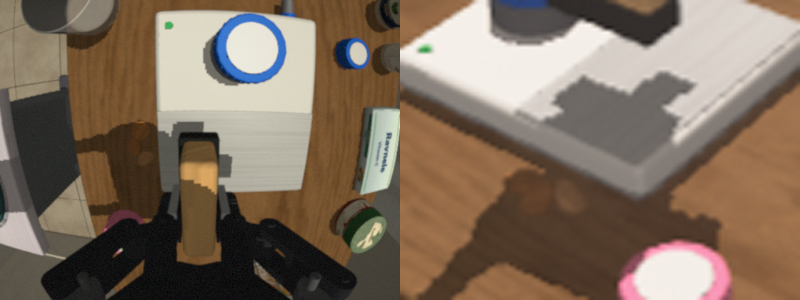

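Run:
```python
from h import *
s=status.read_state(); p=read_camera('wrist'); b=read_camera('scene')
f=np.array(p['intrinsics']);M=np.array(p['mount']);Rt=R.from_rotvec(s['tcp_rot']).as_matrix()
def won(u,v,z):
    x,y=u-f[0,2],v-f[1,2]; r=np.hypot(x,y); t=r/f[0,0]
    d=np.array([x/r*np.sin(t),-y/r*np.sin(t),-np.cos(t)])
    o=Rt@M[:3,3]+s['tool_pos']; d=Rt@M[:3,:3]@d
    return (o+d*(z-o[2])/d[2])[:2].round(4)
for m in masks_of(p,'chip_0')[:4]:
    v,u=np.nonzero(m['mask']);print(m['score'],m['bbox'],won(u.mean(),v.mean(),.005))
print('edge',won(158*1.4,147*1.4,.03))
g=lambda x:(255*(x/255.)**.5).astype(np.uint8)
cv2.imwrite('pics/c5.png',np.hstack([cv2.resize(g(p['color'][150:250,150:250]),(400,400),interpolation=3),cv2.resize(g(b['color'][215:265,180:230]),(400,400),interpolation=3)])[:,:,::-1])
```

```text
0.8 [191.5, 211.9, 213.4, 231.9] [0.3901 0.0568]
0.79 [179.7, 191.8, 201.5, 220.7] [0.3785 0.0707]
0.67 [183.2, 168.6, 208.7, 196.1] [0.3872 0.0911]
edge [0.4132 0.0791]
```

View pics/c5.png

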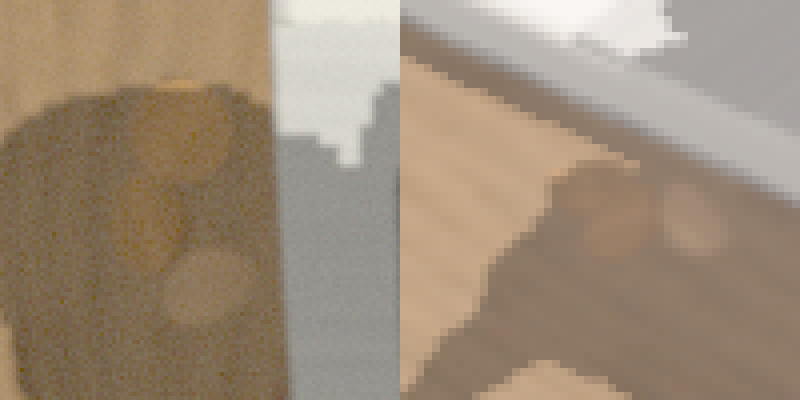

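All three chips are on the table beside the deck's near edge, two lying and one tilted against another. Next I set the scraper down on the strip.

Call:
drive_tool --pt "0 0 0 -0.004 0.02 0 0" --pt "0 0 0 -0.004 0.02 0.01 0" --pt "0 0 0 0 0.01 0.015 0" --pt "0 0 0 0 0 0.015 0" --pt "0 0 0 0 0 0.01 0" --pt "0 0 0 0 0 0.005 0" --pt "0 0 0 0 0 0.001 0" --pt "0 0 0 0 0 0 0"

```text
time: 7.95
tool_pos: [0.5084, 0.0651, 0.0651]
tcp_rot: [-2.218, -2.224, 0.001]
wrist_force: [-0.7, -0.4, -1.2]
width: 0.248
grip_force: 42.4
```

Call:
drive_tool --pt "0 0 0 0 0 0 0.4" --pt "0 0 0 0 0 0 0.5" --pt "0 0 0 0 0 0 0.5" --pt "0 0 0 0 0 -0.01 0.5" --pt "0 0 0 0 0 -0.025 0.5" --pt "0 0 0 0 0 -0.03 0.6" --pt "0 0 0 0 0 -0.02 1" --pt "0 0 0 0 0 0 1"

```text
time: 8.62
tool_pos: [0.5132, 0.0654, 0.157]
tcp_rot: [2.214, 2.219, 0.013]
wrist_force: [0.6, -1.0, -0.0]
width: 0.861
grip_force: 0.0
```

Call:
drive_tool --pt "0 0 0 0.02 -0.003 0 1" --pt "0 0 0 0.03 -0.005 0 1" --pt "0 0 0 0.03 -0.005 0 1" --pt "0 0 0 0.02 -0.003 0 1" --pt "0 0 0 0.008 0 0 1" --pt "0 0 0 0 0 0 1" --pt "0 0 0 0 0 0 1"

```text
time: 9.2
tool_pos: [0.4927, 0.1729, 0.1504]
tcp_rot: [2.217, 2.225, -0.001]
wrist_force: [0.8, -0.6, -0.2]
width: 1.0
grip_force: 0.0
```

Run:
```python
from h import *
s=st(); p=read_camera('wrist'); b=read_camera('scene')
f=np.array(p['intrinsics']);M=np.array(p['mount']);Rt=R.from_rotvec(s['tcp_rot']).as_matrix()
def won(u,v,z):
    x,y=u-f[0,2],v-f[1,2]; r=np.hypot(x,y); t=r/f[0,0]
    d=np.array([x/r*np.sin(t),-y/r*np.sin(t),-np.cos(t)])
    o=Rt@M[:3,3]+s['tool_pos']; d=Rt@M[:3,:3]@d
    return (o+d*(z-o[2])/d[2])[:2].round(4)
for n,z in(('cap',.086),('scraper',.09)):
  for m in masks_of(p,n)[:4]:
    v,u=np.nonzero(m['mask']);print(n,m['score'],m['bbox'],won(u.mean(),v.mean(),z))
    l,t,r,bt=m['bbox']; print('  ext',won(l,(t+bt)/2,z),won(r,(t+bt)/2,z),won((l+r)/2,t,z),won((l+r)/2,bt,z))
# white disc on cap
hsv=cv2.cvtColor(p['color'],cv2.COLOR_RGB2HSV)
blue=cv2.inRange(hsv,(100,120,40),(130,255,255)); cs,_=cv2.findContours(blue,0,1)
for c in sorted(cs,key=cv2.contourArea)[-3:]:
    (x,y),r=cv2.minEnclosingCircle(c); print('blue',x,y,r,won(x,y,.086))
for m in masks_of(b,'cap')[:3]: print('scene',m['bbox'])
save(p,'w6.png')
```

```text
{'time': 9.2, 'q': [0.29, 0.042, 2.014, -0.001, 1.086, 0.287], 'tool_pos': [0.493, 0.173, 0.15], 'tcp_rot': [2.217, 2.225, -0.001], 'wrist_force': [0.783, -0.561, -0.163], 'torque': [-0.105, -0.017, 0.02], 'grip_force': 0.0, 'width': 1.0}
cap 0.73 [411.0, 153.4, 460.9, 198.9] [0.603  0.2114]
  ext [0.5848 0.21  ] [0.6265 0.2115] [0.6027 0.227 ] [0.6074 0.1937]
cap 0.71 [180.9, 119.6, 382.7, 335.1] [0.4944 0.1695]
  ext [0.4236 0.1716] [0.5677 0.172 ] [0.4949 0.2454] [0.4962 0.0748]
cap 0.64 [245.9, 170.1, 321.2, 258.4] [0.4953 0.1828]
  ext [0.4708 0.1818] [0.5223 0.1819] [0.4962 0.2125] [0.4968 0.148 ]
scraper 0.59 [278.7, 272.6, 312.2, 368.5] [0.5063 0.0967]
  ext [0.4936 0.0939] [0.5201 0.0936] [0.5055 0.1384] [0.5087 0.0371]
scraper 0.25 [179.4, 117.6, 381.9, 332.7] [0.4943 0.1712]
  ext [0.424  0.1749] [0.5654 0.1753] [0.4941 0.2469] [0.4952 0.081 ]
blue 345.5 140.0 9.708344459533691 [0.5362 0.2331]
blue 433.3571472167969 175.35714721679688 22.525588989257812 [0.6026 0.2112]
blue 281.4085693359375 212.32286071777344 42.01448440551758 [0.495  0.1832]
scene [195.0, 166.5, 218.5, 192.9]
scene [235.0, 164.7, 250.9, 181.6]
scene [232.3, 254.2, 259.9, 285.9]
```

View pics/w6.png

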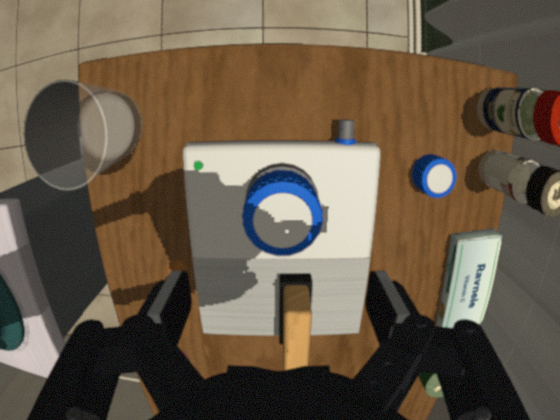

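Call:
drive_tool --pt "0 0 0 0.003 0.002 0.01 1" --pt "0 0 0 0 0 0.025 1" --pt "0 0 0 0 0 0.03 1" --pt "0 0 0 0 0 0.025 1" --pt "0 0 0 0 0 0.01 1" --pt "0 0 0 0 0 0 1" --force 25

```text
time: 9.95
tool_pos: [0.4917, 0.1748, 0.0466]
tcp_rot: [-2.217, -2.221, 0.01]
wrist_force: [-0.2, 0.2, -0.3]
width: 1.002
grip_force: 0.0
```

Call:
drive_tool --pt "0 0 0 0 0 0 0.7" --pt "0 0 0 0 0 0 0.5" --pt "0 0 0 0 0 0 0.4" --pt "0 0 0 0 0 0 0.4" --pt "0 0 0 0 0 0 0.4" --force 25

```text
time: 10.37
tool_pos: [0.4964, 0.1765, 0.0522]
tcp_rot: [2.217, 2.223, 0.005]
wrist_force: [-0.3, 0.1, 6.1]
width: 0.647
grip_force: 26.9
```

```bash
python3 -c "
from h import *
st()"
```

```text
{'time': 10.367, 'q': [0.294, 0.167, 2.083, -0.0, 0.888, 0.292], 'tool_pos': [0.496, 0.176, 0.052], 'tcp_rot': [2.217, 2.223, 0.005], 'wrist_force': [-0.319, 0.06, 6.092], 'torque': [-0.035, -0.035, -0.033], 'grip_force': 26.898, 'width': 0.647}
```

Call:
drive_tool --pt "0 0 4 0 0 0 0.4" --pt "0 0 4 0 0 0 0.4" --pt "0 0 4 0 0 0 0.4" --pt "0 0 4 0 0 0 0.4" --pt "0 0 4 0 0 0 0.4" --pt "0 0 4 0 0 0 0.4" --pt "0 0 0 0 0 0 0.4"

```text
time: 10.95
tool_pos: [0.4964, 0.1764, 0.0521]
tcp_rot: [2.631, 1.713, 0.005]
wrist_force: [-0.4, -1.4, 5.3]
width: 0.651
grip_force: 27.8
```

```bash
python3 -c "
from h import *
st()"
```

```text
{'time': 10.95, 'q': [0.295, 0.167, 2.083, -0.001, 0.888, 0.712], 'tool_pos': [0.496, 0.176, 0.052], 'tcp_rot': [2.631, 1.713, 0.005], 'wrist_force': [-0.431, -1.435, 5.288], 'torque': [-0.058, 0.017, 0.485], 'grip_force': 27.802, 'width': 0.651}
```

Clockwise stops hard (0.49 N m), so I'll turn the other way.

Call:
drive_tool --pt "0 0 -4 0 0 0 0.4" --pt "0 0 -6 0 0 0 0.4" --pt "0 0 -6 0 0 0 0.4" --pt "0 0 -6 0 0 0 0.4" --pt "0 0 -6 0 0 0 0.4" --pt "0 0 -6 0 0 0 0.4" --pt "0 0 -6 0 0 0 0.4" --pt "0 0 0 0 0 0 0.4"

```text
time: 11.62
tool_pos: [0.4962, 0.1768, 0.0521]
tcp_rot: [1.881, 2.514, 0.005]
wrist_force: [-0.8, 0.6, 5.3]
width: 0.653
grip_force: 28.0
```

```bash
python3 -c "
from h import *
st()"
```

```text
{'time': 11.617, 'q': [0.295, 0.167, 2.083, 0.001, 0.888, 0.008], 'tool_pos': [0.496, 0.177, 0.052], 'tcp_rot': [1.881, 2.514, 0.005], 'wrist_force': [-0.847, 0.594, 5.317], 'torque': [0.079, 0.103, 0.002], 'grip_force': 27.991, 'width': 0.653}
```

Torque is now zero, so it turns freely this way. Continuing.

Call:
drive_tool --pt "0 0 -6 0 0 0 0.4" --pt "0 0 -6 0 0 0 0.4" --pt "0 0 -6 0 0 0 0.4" --pt "0 0 -6 0 0 0 0.4" --pt "0 0 -6 0 0 0 0.4" --pt "0 0 -6 0 0 0 0.4" --pt "0 0 -6 0 0 0 0.4" --pt "0 0 0 0 0 0 0.4"

```text
time: 12.28
tool_pos: [0.4964, 0.1771, 0.0522]
tcp_rot: [0.857, 3.019, 0.005]
wrist_force: [-0.3, 1.8, 5.5]
width: 0.646
grip_force: 28.0
```

```bash
python3 -c "
from h import *
st()"
```

```text
{'time': 12.283, 'q': [0.295, 0.168, 2.083, 0.001, 0.887, -0.723], 'tool_pos': [0.496, 0.177, 0.052], 'tcp_rot': [0.857, 3.019, 0.005], 'wrist_force': [-0.276, 1.791, 5.498], 'torque': [0.285, 0.097, 0.026], 'grip_force': 28.007, 'width': 0.646}
```

Call:
drive_tool --pt "0 0 -5 0 0 0 0.4" --pt "0 0 -5 0 0 0 0.4" --pt "0 0 -5 0 0 0 0.4" --pt "0 0 -5 0 0 0 0.4" --pt "0 0 0 0 0 0 0.4"

```text
time: 12.7
tool_pos: [0.4962, 0.1771, 0.0521]
tcp_rot: [0.323, 3.122, 0.004]
wrist_force: [-0.8, 2.6, 6.3]
width: 0.651
grip_force: 28.0
```

```bash
python3 -c "
from h import *
st()"
```

```text
{'time': 12.7, 'q': [0.295, 0.168, 2.083, 0.001, 0.888, -1.071], 'tool_pos': [0.496, 0.177, 0.052], 'tcp_rot': [0.323, 3.122, 0.004], 'wrist_force': [-0.831, 2.639, 6.27], 'torque': [0.379, 0.193, 0.04], 'grip_force': 28.047, 'width': 0.651}
```

Call:
drive_tool --pt "0 0 -4 0 0 0 0.4" --pt "0 0 -4 0 0 0 0.4" --pt "0 0 0 0 0 0 0.4" --pt "0 0 0 0 0 -0.002 0.4" --pt "0 0 0 0 0 -0.004 0.4" --pt "0 0 0 0 0 -0.004 0.4" --pt "0 0 0 0 0 0 0.4" --force 40

```text
time: 13.28
tool_pos: [0.4947, 0.1759, 0.0609]
tcp_rot: [-0.107, -3.14, 0.0]
wrist_force: [-0.8, 1.2, 0.1]
width: 0.646
grip_force: 43.4
```

```bash
python3 -c "
from h import *
st()"
```

```text
{'time': 13.283, 'q': [0.294, 0.154, 2.078, -0.0, 0.909, -1.208], 'tool_pos': [0.495, 0.176, 0.061], 'tcp_rot': [-0.107, -3.14, 0.0], 'wrist_force': [-0.772, 1.203, 0.107], 'torque': [-0.004, 0.034, 0.013], 'grip_force': 43.368, 'width': 0.646}
```

It's free: almost no force on the way up. Lifting to about 10 cm.

Call:
drive_tool --pt "0 0 0 0 0 -0.01 0.4" --pt "0 0 0 0 0 -0.015 0.4" --pt "0 0 0 0 0 -0.02 0.4" --pt "0 0 0 0 0 -0.02 0.4" --pt "0 0 0 0 0 -0.015 0.4" --pt "0 0 0 0 0 -0.01 0.4" --pt "0 0 0 0 0 0 0.4" --pt "0 0 0 0 0 0 0.4"

```text
time: 13.95
tool_pos: [0.4948, 0.176, 0.1507]
tcp_rot: [0.106, 3.139, 0.0]
wrist_force: [0.3, 0.2, -0.4]
width: 0.644
grip_force: 43.6
```

Call:
drive_tool --pt "0 0 0 0 0 0 0.4" --pt "0 0 0 0 0 0 0.4" --pt "0 0 0 0 0 0 0.4" --pt "0 0 0 0 0 0 0.4"

```text
time: 14.28
tool_pos: [0.494, 0.1758, 0.1492]
tcp_rot: [-0.106, -3.138, 0.001]
wrist_force: [-0.2, -0.5, -1.1]
width: 0.649
grip_force: 43.6
```

Run:
```python
from h import *
st(); b=read_camera('scene')
for m in masks_of(b,'cap')[:4]+masks_of(b,'chip_0')[:4]: print(m['score'],m['bbox'])
cv2.imwrite('pics/c7.png',cv2.resize(b['color'][100:300,120:320],(600,600))[:,:,::-1])
```

```text
{'time': 14.283, 'q': [0.294, 0.049, 2.01, -0.0, 1.086, -1.209], 'tool_pos': [0.494, 0.176, 0.149], 'tcp_rot': [-0.106, -3.138, 0.001], 'wrist_force': [-0.218, -0.535, -1.088], 'torque': [-0.023, -0.005, -0.047], 'grip_force': 43.555, 'width': 0.649}
0.94 [230.5, 254.7, 261.9, 287.8]
0.67 [187.4, 128.1, 207.3, 153.3]
0.51 [236.1, 164.7, 254.9, 182.2]
0.63 [214.0, 235.6, 222.2, 246.0]
0.58 [201.7, 238.7, 214.6, 248.8]
0.54 [199.5, 234.2, 205.6, 240.8]
```

View pics/c7.png

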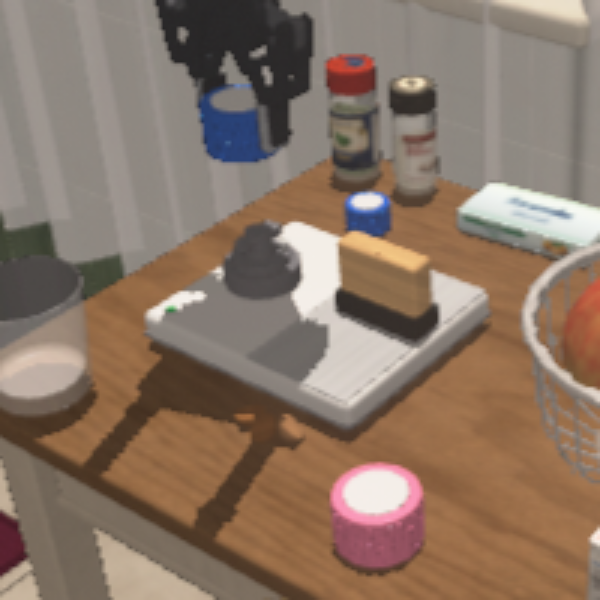

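The cap at (240,125) is held clear above the bare neck at (262,265). The scraper stands alone on the strip at (385,285), and the chips are on the table at about (265,428).

```bash
python3 -c "
from h import *
print(workorder.finish_job())"
```

```text
the job is handed in; nothing more can be done
None
```

The job is handed in: the scraper wiped all three chips onto the table and stands released on the deck, the cap unlocked anticlockwise and is held still about 10 cm above the neck, and no result came back from the judging.

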